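Coating-thickness check on a console case

TASK

Check the paint on the blue console case with the hand-held coating gauge: while the gauge stands in its cradle, turn the selector on its top until it clicks in with the white pointer at the red mark. Then lift the gauge out and set its spring-loaded tip on the centre of the white ring on the case's sloping face, square to that face, and press gently until the tip is pushed in and the guard foot just rests on the paint. Finish while still holding it there, light and steady, and leave the things lying around where they are.

Things in the scene. Friction and masses are not known exactly. Their poses are not given: they have to be found in the camera images.
- cradle: Fixed bench cradle: grey foot plate 104 x 92 mm, black pocket block above it. Origin: centre of its underside on the bench, z up. The gauge hangs upright in the pocket by its barrel shoulder, 52 mm above the bench; the cheeks round it end 81 mm above the bench (footprint of the block 62 x 57 mm), with 1.5 mm play on each side. The gauge is drawn straight up: clear of the pocket once raised 35 mm.
- gauge_foot (a point): Centre of the flat steel guard foot (20 mm across) at the bottom of the loose hand gauge, about 0.24 kg; z runs up the gauge's barrel axis. Stands 22 mm above the bench while in the cradle. Light grey barrel from 30 to 108 mm above the foot: 47 mm round, with two flats 40 mm apart that face the gauge's +y and -y and carry black rubber grips; the display faces -x. In the cradle the gauge's axes match the cradle's. The brass tip stands 6 mm out of the foot.
- gauge_grip (a point): Grasp point of the gauge: on the barrel axis, 86 mm above the foot, half-way between the two 40 mm flats (close along the gauge's y). The knob's top is 39.5 mm above this point.
- knob_grip (a point): On the barrel axis, 118 mm above the foot: the middle of the selector knob on top of the gauge. The knob: a round skirt 28 mm across whose top lies 4 mm below this point, and on it a bar 27 mm long, 10 mm wide, 11.5 mm high (top 7.5 mm above this point), to be gripped across the 10 mm. One end of the bar carries the white pointer line. Axes as the gauge's, they do not turn with the knob.
- selector (a joint): Angle of the selector in rad, growing as it turns clockwise seen from above. Four sprung notches: 0 white mark, 0.6 yellow, 1.2 red, 1.8 blue; stops just beyond the ends; released between two notches it snaps to the nearer (about 0.06 Nm). In the gauge's frame the pointer heads at the angle (pi + 0.9 - value) from +x towards +y, seen from above.
- tip (a joint): How far the gauge's spring-loaded brass tip is pushed in, m: 0 free, 0.006 when level with the guard foot. The spring pushes back with 1.8 N at 0 and 6 N at 0.006; then the foot itself bears on the surface, which is rigid.
- console: The fixed blue console case, 150 mm wide (y), 120 mm deep (x), 36 mm high at the front (-x) and 68 mm at the back. Origin: centre of its underside, z up. Beside its front right corner stands the fixed inspection head, whose white plate lies 0.13 m above the bench.
- spot (a point): Centre of the white ring (30 mm outside, white dot in its middle) painted on the sloping blue face of the fixed console case; z points out of the face, square to it, x up the slope, y across. The face slopes 15 degrees, is 124 mm long up the slope and 150 mm wide, flat; the ring's centre is 60 mm up the slope from the low front edge and about 52 mm above the bench. The low front is 36 mm high, the back 68 mm.
- lamp_shade (a point): Centre of the lower rim of the fixed black bench-lamp shade (about 180 mm across) that hangs over the far side of the work, rim 0.48 m above the bench: keep the wrist and arm clear of it.
- relay: Bystander: yellow relay block 28 x 50 x 26 mm, loose. Origin: centre of its underside.
- tape: Bystander: small roll of black tape, 55 mm across, 19 mm high, loose. Origin: centre of its underside.
- cutters: Bystander: red-handled side cutters, 163 mm long, 15 mm high, loose. Origin: centre of the underside.
- tweezers: Bystander: steel tweezers, 122 mm long, 15 mm high, loose. Origin: centre of the underside.
Mind the look-alikes: they are no part of the job. There is more than one size of the console; the job needs the larger.

How it is judged:
On the way, in this order (a step that is already met when the one before it is completed fails the run):
1. selector clicked in at the red mark while the gauge stands in its cradle (value of joint selector between 1.05 and 1.35 rad and z of gauge_foot in the frame of cradle below 0.035 m), for 0.3 s.
2. gauge lifted clear of the cradle (z of gauge_foot in the frame of cradle above 0.06 m), for 0.1 s.
At the end, for the whole second after the job is handed in: Robot still holds the gauge, selector at red (1.2 +- 0.15 rad): tip pushed in over 3.5 of its 6 mm, guard foot within 9 mm of the ring's centre, gauge axis within 0.1 rad of square to the face, pressing on the case with 2 to 20 N, at rest, clear of the cradle (value of joint selector between 1.05 and 1.35 rad and value of joint tip above 0.0035 m and distance between gauge_foot and spot below 0.009 m and angle between the z axis of gauge_foot and the z axis of spot, either way round below 0.1 rad and contact force between gauge and console between 2 and 20 N and contact force between the fingers and gauge above 2 N and contact force between gauge and cradle below 0.1 N and linear speed of gauge below 0.01 m/s); the arm keeps its last pose, push and grip.
It fails at once if the gauge is rammed against the case (over 40 N) (contact force between gauge and console above 40 N).
It fails at once if bystander moved: relay, by more than 30 mm (distance of relay from where it was at the start of the episode above 0.03 m).
It fails at once if bystander moved: tape, by more than 30 mm (distance of tape from where it was at the start of the episode above 0.03 m).
It fails at once if bystander moved: cutters, by more than 30 mm (distance of cutters from where it was at the start of the episode above 0.03 m).
It fails at once if bystander moved: tweezers, by more than 30 mm (distance of tweezers from where it was at the start of the episode above 0.03 m).
It also fails if it takes over 58 s, if anything falls off the work surface, if the arm or the gripper's body presses on something with over 40 N, if the wrist force passes 120 N, or if a joint passes its speed limit or range.

ROBOT

A 7-joint arm with a two-finger parallel gripper is mounted at the origin on the work surface; the furniture and walls round the work are solid. World frame = base frame: x ahead of the robot, y to its left, z up, the work surface at z = 0. Lengths are in m, angles in rad, forces in N, time in s.
With the tool pointing down it reaches from about 0.425 to 0.925 m from the base axis. Payload 6.8 kg.
Tool frame: the origin (TCP) lies on the mounting face of the last link; the fingertips stand 173 mm ahead of it and the grasp point (between the pads) lies 155 mm ahead of it; z points along the fingers, y is the line along which they close (so a half turn about z gives the same grasp; the last joint's range is limited). The gripper opens to 85 mm and grips with 20 to 120 N. Pads are 22 mm wide; open, the fingers measure 114 mm over their backs; the gripper's body (76 mm by 85 mm) begins 54 mm behind the grasp point. The pads swing forward as they close: fully open they stand 13 mm farther back than shut.
Start: joints at [-1.458, 0.477, 0.022, 1.555, -0.011, 1.109, -0.083], TCP at [0.148, 0.659, 0.405] pointing down, gripper open.
Joint ranges: [-2.96, 2.96], [-0.34, 2.1], [-1.41, 1.46], [0.24, 2.44], [-1.37, 4.51], [0.17, 1.92], [-2.96, 2.96]. Speed limits (rad/s): [2.39, 2.39, 3.14, 3.14, 3.14, 3.14, 3.14].

INTERFACE

Orientations are given as a unit quaternion [x, y, z, w].
In Python, from plant import r, get_image, workorder gives the robot as it stands.
- The arm moves only by the tool arm_command, never from a script. Its argument "series" is one flat list of numbers, 7 for each row, row after row: the gripper's target within -1 to 1 (shut at 1, half-way at 0, fully open at -1), then the shift along the tool's x, y, z in units of 100 mm (1.0 is 100 mm), then the turn, a rotation vector about the tool's x, y, z in units of 0.08 rad (1.0 is 0.08 rad). In form: [hand, dx, dy, dz, rx, ry, rz, hand, dx, dy, dz, rx, ry, rz, ...]. A call has 1 to 20 rows; each row shifts and turns the commanded pose from where the row before left it, along the tool's axes as they then stand; what a row does not reach is not made up. A row lasts 1/12 s, in which the tool goes at most 41.7 mm and 7.16 degrees, less where a joint would pass 70% of its speed; a pose out of reach is approached as far as the arm can. A call with a number of a shift or a turn outside -1 to 1 is refused whole. A call with a gripper value outside its range is refused whole. The fingers move at their own pace and stop on an object; "squeeze" is the grip in N (left out, the last holds). Time passes only in rows, so rows that do not move let the fingers close. It gives the time, the measured TCP pose, the force, the opening and the grip force at its end, in the units of the state.
- r.state(): the state, without advancing time (a new reading comes with each control period).
- get_image(name): name is "scene" or "top" or "wrist"; returns a dict with "color" (480x640x3 uint8, red, green, blue), "intrinsics" (3x3 intrinsics, pixels), "xyz" and "attitude" of the camera in the world; the wrist camera has in their place "T_tool_cam" (4x4, takes a point from camera to tool coordinates, whose origin is the TCP and whose axes are the flange's). Camera axes: x right, y down, z forward; pixel columns grow to the right and rows downward; lengths in m; the calibration is good to about 2 mm. A picture is of the moment at which its call begins: read the wrist's pose just before it. There is no depth.
- workorder.hand_in(): hands the job in; it is judged then, once.
The state is a dict: "time": time; "joint_positions": joint angles; "joint_velocities": joint speeds; "tau": joint torques, N m; "ee_pos": TCP position; "tool_rot": TCP orientation; "wrist_force": force on the tool from outside, world axes, zero at the start; "torque": the same for the moment, N m; "finger_gap": finger opening in m; "grasp_force": force on a finger pad.
Only numpy, scipy, OpenCV 4.12 (cv2) and the standard library are available. Lean on these libraries where they do the work, as an engineer would, in place of code of your own. Each camera call takes 0.05 s, during which the arm holds its last target. There are 200 camera calls.

## Working session

There is one attempt and no reset: what is moved stays moved. The work goes in short steps, Python scripts to look and compute and a tool call to move; the robot and the scene stay as the last step left them, time stands still between calls to the robot, and variables do not carry over. Pictures are saved under pics/ and viewed, at most 10 in all, crops included, and the job is handed in when it is done.

Besides the shell and the picture viewer there is one more tool, called after ">>>" as name(argument=value, ...) on one line, values as JSON. arm_command: Moves the arm, as the interface text tells. Shifts and turns lie within -1 to 1; 1 stands for 100 mm of shift or 0.08 rad of turn. Its arguments: {"type":"object","properties":{"series":{"type":"array","items":{"type":"number","minimum":-1,"maximum":1}},"squeeze":{"type":"number"}},"required":["series"]}

```bash
mkdir -p pics; python3 - <<'E'
from plant import r,get_image
import cv2,json
s=r.state();print({k:s[k] for k in('time','ee_pos','tool_rot','finger_gap','wrist_force')})
for n in('scene','top'):
    g=get_image(n);cv2.imwrite(f'pics/{n}0.png',g['color'][:,:,::-1]);print(n,g['intrinsics'],g['xyz'],g['attitude'])
g=get_image('wrist');print(g['intrinsics'],g['T_tool_cam'])
E
```

```text
{'time': 0.0, 'ee_pos': array([0.14774573, 0.65833694, 0.40371859]), 'tool_rot': array([ 1.10166812e-01,  9.93912686e-01, -9.19007386e-04, -3.65308070e-05]), 'finger_gap': 0.08563654920512058, 'wrist_force': array([0.17145316, 0.17328838, 0.49247505])}
scene [[561.60366183   0.         315.8760066 ]
 [  0.         561.60366183 239.60250927]
 [  0.           0.           1.        ]] [-0.64940228  0.63843949  1.33501458] [-0.48453886  0.7721365  -0.35013709  0.21547934]
top [[603.44631987   0.         319.72779382]
 [  0.         603.44631987 242.36743411]
 [  0.           0.           1.        ]] [0.25979262 0.09493257 1.69703776] [ 0.70971465 -0.70119441  0.05342604 -0.04215656]
[[363.19605372   0.         321.33574182]
 [  0.         363.19605372 237.55929435]
 [  0.           0.           1.        ]] [[ 1.41457565e-03 -9.49457677e-01 -3.13891891e-01  8.26257117e-02]
 [ 9.99998835e-01  1.16285679e-03  9.89164442e-04  1.99522438e-04]
 [-5.74158457e-04 -3.13892924e-01  9.49458215e-01  3.00192865e-02]
 [ 0.00000000e+00  0.00000000e+00  0.00000000e+00  1.00000000e+00]]
```

View pics/scene0.png

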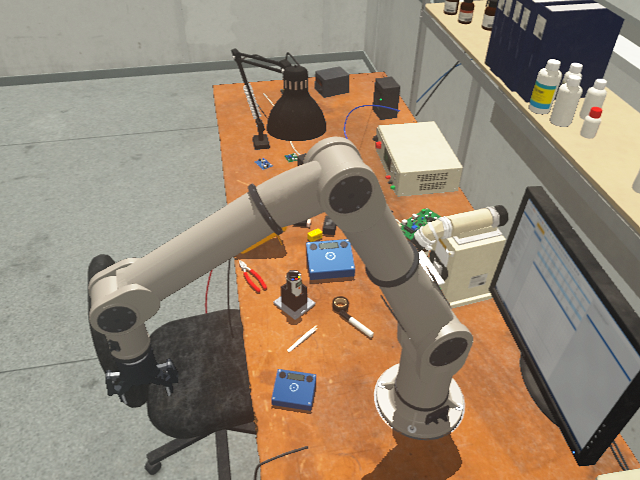

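View pics/top0.png

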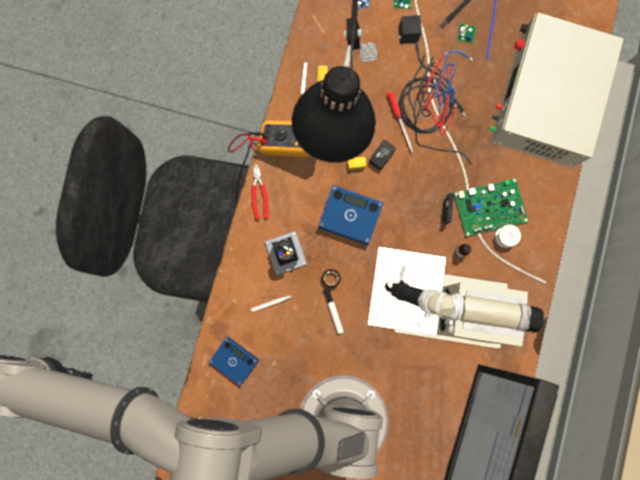

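```bash
cat > h.py <<'E'
import numpy as np,cv2
from scipy.spatial.transform import Rotation as R
from plant import r,get_image
def cam(n):
    s=r.state(); g=get_image(n); K=g['intrinsics']
    if n=='wrist':
        T=np.eye(4);T[:3,:3]=R.from_quat(s['tool_rot']).as_matrix();T[:3,3]=s['ee_pos'];T=T@g['T_tool_cam']
        Rm,p=T[:3,:3],T[:3,3]
    else: Rm,p=R.from_quat(g['attitude']).as_matrix(),np.array(g['xyz'])
    return g['color'],K,Rm,p
def cast(c,uv,z):
    _,K,Rm,p=c; d=Rm@np.linalg.solve(K,[uv[0],uv[1],1]); return p+d*(z-p[2])/d[2]
def proj(c,X):
    _,K,Rm,p=c; q=K@(Rm.T@(np.array(X)-p)); return q[:2]/q[2]
E
python3 - <<'E'
from h import *
c=cam('top');im=c[0]
np.set_printoptions(precision=4,suppress=True)
hsv=cv2.cvtColor(im,cv2.COLOR_RGB2HSV)
m=cv2.inRange(hsv,(100,120,40),(125,255,255))
n,l,st,ce=cv2.connectedComponentsWithStats(m)
for i in range(1,n):
    if st[i,4]>300:
        cn=cv2.findContours((l==i).astype(np.uint8),cv2.RETR_EXTERNAL,cv2.CHAIN_APPROX_NONE)[0][0]
        print(st[i],[cast(c,q,.052)[:2] for q in cv2.boxPoints(cv2.minAreaRect(cn))])
print('spot',cast(c,(351,215),.052),'display',cast(c,(356,199),.06))
print('knob',cast(c,(286,249),.147))
for q in((266,240),(297,234),(306,264),(276,273)):print('plate',cast(c,q,.01))
cv2.imwrite('pics/topz.png',cv2.resize(im[170:290,245:405,::-1],None,fx=5,fy=5,interpolation=cv2.INTER_CUBIC))
s=cam('scene')
print('spot',cast(s,(330,256),.052),'knob',cast(s,(294,273),.147))
E
```

```text
[ 320  187   61   57 1772] [array([0.527 , 0.0747]), array([0.6447, 0.0352]), array([ 0.5973, -0.102 ]), array([ 0.4804, -0.0613])]
[211 338  47  45 936] [array([0.1584, 0.3635]), array([0.2244, 0.316 ]), array([0.164 , 0.2316]), array([0.0987, 0.2794])]
spot [ 0.5616 -0.0159  0.052 ] display [ 0.6053 -0.0291  0.06  ]
knob [0.4525 0.1584 0.147 ]
plate [0.4943 0.2208 0.01  ]
plate [0.5126 0.1337 0.01  ]
plate [0.4278 0.1071 0.01  ]
plate [0.4014 0.1907 0.01  ]
spot [ 0.5585 -0.0112  0.052 ] knob [0.4492 0.168  0.147 ]
```

View pics/topz.png

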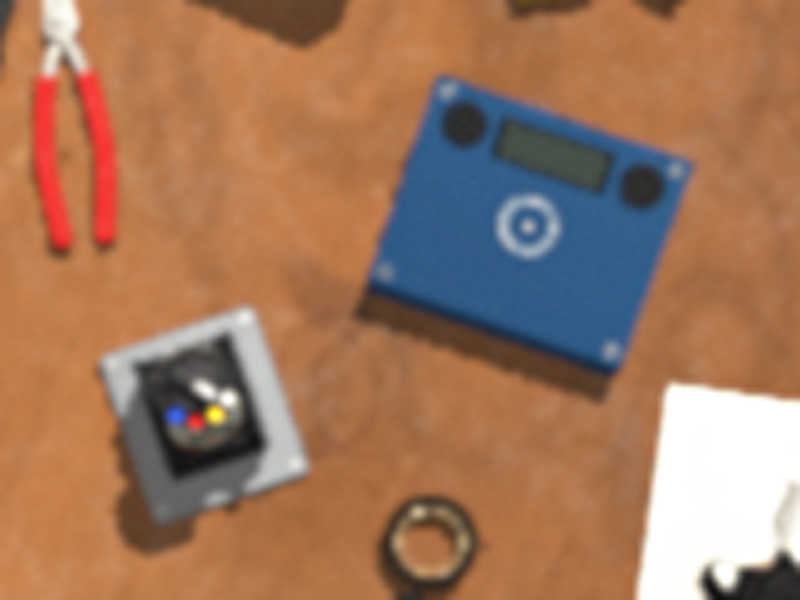

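```bash
python3 - <<'E'
from h import *
t=cam('top');s=cam('scene')
# rim extents: top: left292 right375 bottom 160 ; scene: rim ellipse centre ~(297,125)
for q in((292,120),(375,122),(340,160),(334,118)):print('top',cast(t,q,.48))
for q in((297,127),(267,127),(327,127),(297,139)):print('scene',cast(s,q,.48))
E
```

```text
top [0.6831088  0.13723094 0.48      ]
top [ 0.6816744  -0.03665667  0.48      ]
top [0.59863634 0.03621441 0.48      ]
top [0.68893182 0.04937399 0.48      ]
scene [0.69779822 0.03902091 0.48      ]
scene [0.73589491 0.11960383 0.48      ]
scene [ 0.6596494  -0.04167227  0.48      ]
scene [0.63625359 0.06707791 0.48      ]
```

>>> arm_command(series=[-1,-0.27,-0.28,0,0,0,0,-1,-0.27,-0.28,0,0,0,0,-1,-0.27,-0.28,0,0,0,0,-1,-0.27,-0.28,0,0,0,0,-1,-0.27,-0.28,0,0,0,0,-1,-0.27,-0.28,0,0,0,0,-1,-0.27,-0.28,0,0,0,0,-1,-0.27,-0.28,0,0,0,0])

```text
time: 1.02
ee_pos: [0.3102, 0.3909, 0.4049]
tool_rot: [0.11, 0.994, 0.0, 0.0]
wrist_force: [-0.4, 0.6, -0.1]
finger_gap: 0.0853
grasp_force: 0.0
```

>>> arm_command(series=[-1,-0.27,-0.275,0,0,0,0,-1,-0.27,-0.275,0,0,0,0,-1,-0.27,-0.275,0,0,0,0,-1,-0.27,-0.275,0,0,0,0,-1,-0.27,-0.275,0,0,0,0,-1,-0.27,-0.275,0,0,0,0,-1,-0.27,-0.275,0,0,0,0])

```text
time: 1.6
ee_pos: [0.4524, 0.1617, 0.4051]
tool_rot: [0.11, 0.994, 0.0, 0.0]
wrist_force: [0.6, 0.6, -0.2]
finger_gap: 0.0853
grasp_force: 0.0
```

>>> arm_command(series=[-1,0,0,0,0,0,1,-1,0,0,0,0,0,1,-1,0,0,0,0,0,1,-1,0,0,0,0,0,1,-1,0,0,0,0,0,1,-1,0,0,0,0,0,1,-1,0,0,0,0,0,1,-1,0,0,0,0,0,1,-1,0,0,0,0,0,1,-1,0,0,0,0,0,1,-1,0,0,0,0,0,1,-1,0,0,0,0,0,1,-1,0,0,0,0,0,1,-1,0,0,0,0,0,1,-1,0,0,0,0,0,1,-1,0,0,0,0,0,1,-1,0,0,0,0,0,1,-1,0,0,0,0,0,1,-1,0,0,0,0,0,1,-1,0,0,0,0,0,1])

```text
time: 3.27
ee_pos: [0.4517, 0.1635, 0.4048]
tool_rot: [0.791, 0.612, 0.0, -0.0]
wrist_force: [-0.0, 0.3, 1.0]
finger_gap: 0.0854
grasp_force: 0.0
```

```bash
python3 - <<'E'
from h import *
c=cam('wrist');cv2.imwrite('pics/w1.png',c[0][:,:,::-1])
s=r.state();print(s['time'],s['ee_pos'],s['tool_rot'],s['joint_positions'])
for X in((.455,.161,.147),(.56,-.015,.052)):print(proj(c,X))
E
```

```text
3.3167 [0.45174638 0.16350534 0.40481854] [ 7.92372204e-01  6.10037920e-01  1.50724446e-04 -5.73215673e-05] [-0.92310249  0.15685397  0.50141616  2.03322434 -0.09123072  0.97223548
 -0.63397324]
[329.7902412  248.01659666]
[466.83502977 347.3957611 ]
```

View pics/w1.png

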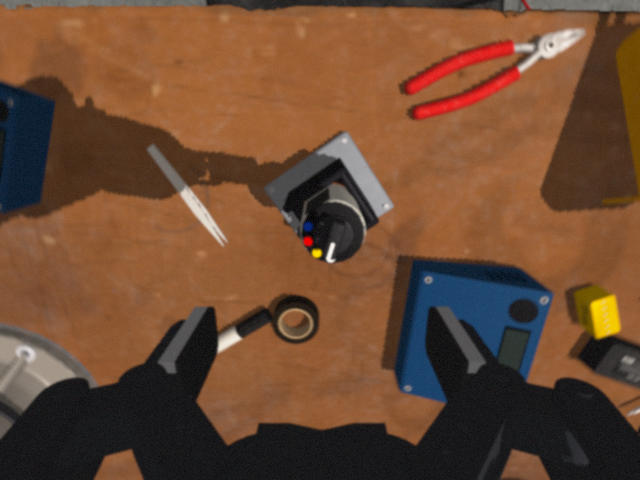

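```bash
python3 - <<'E'
import cv2
im=cv2.imread('pics/w1.png')[120:280,250:410]
cv2.imwrite('pics/w1z.png',cv2.resize(cv2.convertScaleAbs(im,alpha=1.5,beta=20),(600,600),interpolation=cv2.INTER_CUBIC))
E
```

```text
(no output)
```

View pics/w1z.png

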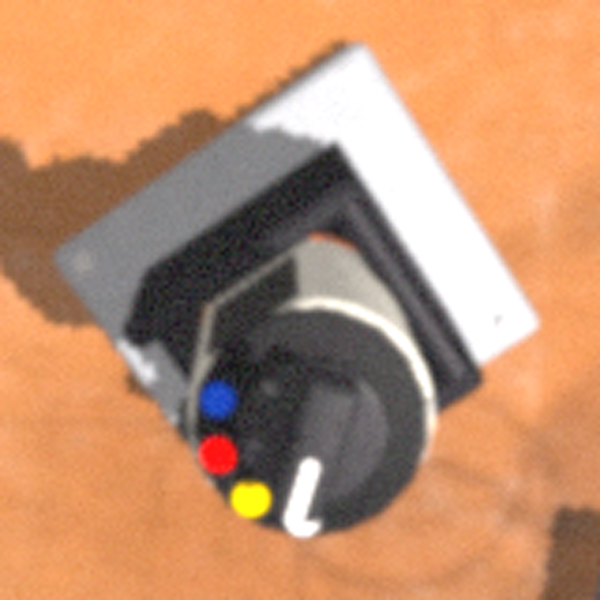

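```bash
python3 - <<'E'
from h import *
c=cam('wrist')
f=lambda x,y,z:cast(c,(250+x/3.75,120+y/3.75),z)
O=f(316,421,.130);print('disc',O,[np.linalg.norm((f(*a,.13)-f(*b,.13)))for a,b in(((195,421),(437,421)),((316,308),(316,535)))])
for n,q,a in(('b',(219,401),-.9),('r',(218,454),-.3),('y',(251,498),.3)):
    d=f(*q,.13)-O;print(n,np.linalg.norm(d),np.arctan2(d[1],d[0])-a-np.pi)
a,b=f(330,385,.1475),f(303,522,.1475);print('bar',(a+b)/2,np.linalg.norm(a-b),np.arctan2(*(b-a)[[1,0]]))
# plate corners z~.01
P=[f(*q,.008) for q in((360,45),(540,325),(57,258))];print([np.linalg.norm(P[0]-P[i]) for i in(1,2)],(P[1]+P[2])/2,[np.arctan2(*(P[0]-P[i])[[1,0]]) for i in(1,2)])
E
```

```text
disc [0.45979521 0.16553274 0.13      ] [np.float64(0.04558363367447492), np.float64(0.044852079813704496)]
b 0.01864588403904036 0.43050938767573355
r 0.019662341221300894 -5.899931538451394
y 0.01977678572253876 -5.940916040707549
bar [0.45909017 0.164964   0.1475    ] 0.025901789344281764 -2.0015442695892687
[np.float64(0.09018217512869199), np.float64(0.09831799407459346)] [0.45938162 0.16442296 0.008     ] [np.float64(1.9178147116138273), np.float64(0.3436219373907696)]
```

>>> arm_command(series=[0,0.033,0.067,0.1,0,0,0.85,0,0,0,0.2,0,0,0,0,0,0,0.2,0,0,0,0,0,0,0.2,0,0,0,0,0,0,0.15,0,0,0,0,0,0,0,0,0,0,0,0,0,0,0,0,0,0,0,0,0,0,0,0], squeeze=40)

```text
time: 4.03
ee_pos: [0.4595, 0.1652, 0.3205]
tool_rot: [0.81, 0.587, 0.001, 0.0]
wrist_force: [0.3, -0.6, 0.2]
finger_gap: 0.0424
grasp_force: 0.0
```

```bash
python3 - <<'E'
from h import *
s=r.state();print(s['ee_pos'],s['finger_gap']);M=R.from_quat(s['tool_rot']).as_matrix();print(M,np.arctan2(M[1,1],M[0,1]))
print('err tool',M.T@(np.array([.459,.165,.311])-s['ee_pos']))
c=cam('wrist')
print(proj(c,s['ee_pos']+M[:,2]*.17))
cv2.imwrite('pics/w2.png',c[0][:,:,::-1])
E
```

```text
[0.45952477 0.16515786 0.32054131] 0.04243023620298364
[[ 3.11818604e-01  9.50141080e-01  1.04179710e-03]
 [ 9.50141232e-01 -3.11819309e-01  5.97310464e-04]
 [ 8.92381661e-04  8.03601863e-04 -9.99999279e-01]] -0.3171073157520714
err tool [-0.00032214 -0.00045705  0.00954067]
[325.70370354 312.66876183]
```

View pics/w2.png

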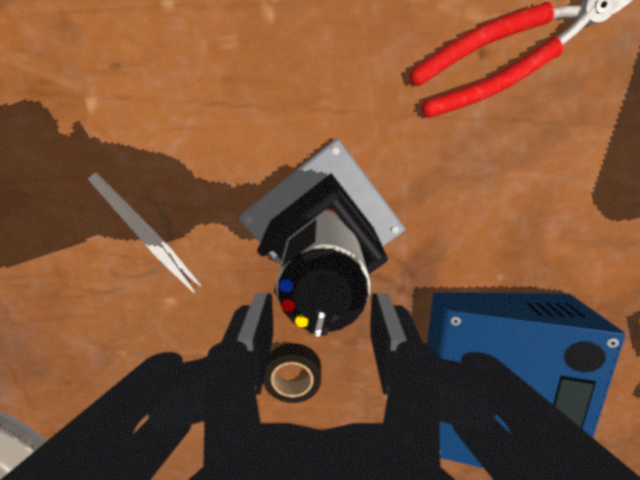

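```bash
python3 - <<'E'
from h import *
s=r.state();M=R.from_quat(s['tool_rot']).as_matrix()
c=cam('wrist')
O=np.array([.459,.165,.1475]);d=np.array([np.cos(np.pi+1.245),np.sin(np.pi+1.245),0])
print(proj(c,O),proj(c,O+d*.0135),proj(c,O-d*.0135),proj(c,O+[0,0,-.0175]))
im=c[0];h=cv2.cvtColor(im,cv2.COLOR_RGB2HSV)
for n,lo,hi in(('b',(105,150,90),(125,255,255)),('y',(25,150,150),(35,255,255)),('r',(0,180,120),(6,255,255))):
    m=cv2.inRange(h,lo,hi);m[:250]=0;m[340:]=0;m[:,:270]=0;m[:,375:]=0
    M_=cv2.moments(m,True);print(n,M_['m00'],[p:=(M_['m10']/M_['m00'],M_['m01']/M_['m00'])], cast(c,p,.1305))
print([O[:2]+.0195*np.array([np.cos(np.pi+a+.345),np.sin(np.pi+a+.345)]) for a in(-.9,.3,-.3)])
cv2.imwrite('pics/w2z.png',cv2.resize(cv2.convertScaleAbs(im[240:350,265:385,::-1],alpha=2.2,beta=30),(655,600),interpolation=cv2.INTER_CUBIC))
E
```

```text
[324.00298035 310.17440233] [323.6402608 336.4368078] [324.38511145 282.50652059] [323.71113362 292.27171904]
b 126.0 [(285.1666666666667, 285.531746031746)] [0.44239708 0.17451635 0.1305    ]
y 85.0 [(301.08235294117645, 321.49411764705883)] [0.44323552 0.1533038  0.1305    ]
r 78.0 [(287.3974358974359, 305.3333333333333)] [0.43977823 0.1640248  0.1305    ]
[array([0.44242694, 0.17527539]), array([0.44341755, 0.15327663]), array([0.43951974, 0.1641228 ])]
```

View pics/w2z.png

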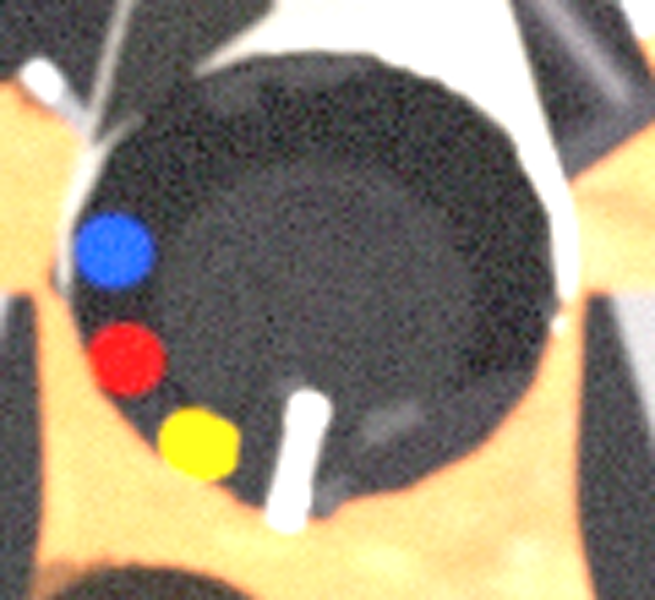

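>>> arm_command(series=[0.3,-0.003,-0.005,0.05,0,0,1,0.5,0,0,0.045,0,0,0,1,0,0,0,0,0,0,1,0,0,0,0,0,0,1,0,0,0,0,0,0,1,0,0,0,0,0,0,1,0,0,0,0,0,0,1,0,0,0,0,0,0], squeeze=40)

```text
time: 4.8
ee_pos: [0.4586, 0.165, 0.3104]
tool_rot: [0.833, 0.553, 0.0, 0.0]
wrist_force: [1.2, -0.8, 0.7]
finger_gap: 0.0086
grasp_force: 42.3
```

>>> arm_command(series=[1,0,0,0,0,0,1,1,0,0,0,0,0,1,1,0,0,0,0,0,1,1,0,0,0,0,0,1,1,0,0,0,0,0,1,1,0,0,0,0,0,1,1,0,0,0,0,0,1,1,0,0,0,0,0,1,1,0,0,0,0,0,1,1,0,0,0,0,0,1,1,0,0,0,0,0,1,1,0,0,0,0,0,1,1,0,0,0,0,0,1,1,0,0,0,0,0,1,1,0,0,0,0,0,0.3,1,0,0,0,0,0,0,1,0,0,0,0,0,0,1,0,0,0,0,0,0])

```text
time: 6.3
ee_pos: [0.4586, 0.165, 0.3103]
tool_rot: [1.0, 0.015, 0.0, -0.0]
wrist_force: [-0.0, 0.4, 1.2]
finger_gap: 0.0087
grasp_force: 42.4
```

>>> arm_command(series=[0.2,0,0,0,0,0,0,0,0,0,0,0,0,0,-1,0,0,0,0,0,0,-1,0,0,-0.2,0,0,0,-1,0,0,-0.2,0,0,-1,-1,0,0,-0.2,0,0,-1,-1,0,0,0,0,0,-1,-1,0,0,0,0,0,-0.95,-1,0,0,0,0,0,0])

```text
time: 7.05
ee_pos: [0.4585, 0.1649, 0.3705]
tool_rot: [0.985, 0.173, 0.0, -0.0]
wrist_force: [-0.2, 0.3, -0.6]
finger_gap: 0.0856
grasp_force: 0.0
```

```bash
python3 - <<'E'
from h import *
s=r.state();print(s['ee_pos'],s['finger_gap']);M=R.from_quat(s['tool_rot']).as_matrix();print(M,np.arctan2(M[1,1],M[0,1]))
c=cam('wrist');im=c[0]
print('center',proj(c,[.459,.165,.1305]),'spot',proj(c,[.5616,-.0159,.052]))
h=cv2.cvtColor(im,cv2.COLOR_RGB2HSV)
u,v=proj(c,[.459,.165,.1475]).astype(int)
print(u,v)
cv2.imwrite('pics/w3.png',im[:,:,::-1])
a=cv2.resize(cv2.convertScaleAbs(im[v-60:v+60,u-60:u+60,::-1],alpha=2,beta=20),(480,480),interpolation=cv2.INTER_CUBIC)
cv2.imwrite('pics/w3m.png',np.hstack([a,cv2.resize(im[:,:,::-1],(320,240)) if 0 else cv2.resize(im[240:480,320:640,::-1],(320,480))]))
E
```

```text
[0.45846405 0.164853   0.37053535] 0.08560891599560758
[[ 9.40155208e-01  3.40746352e-01  3.28405818e-04]
 [ 3.40745942e-01 -9.40154964e-01  9.20746786e-04]
 [ 6.22493469e-04 -7.53741937e-04 -9.99999522e-01]] -1.2230855801565732
center [323.7020174  251.86918384] spot [582.29181222 176.37079389]
323 262
```

View pics/w3m.png

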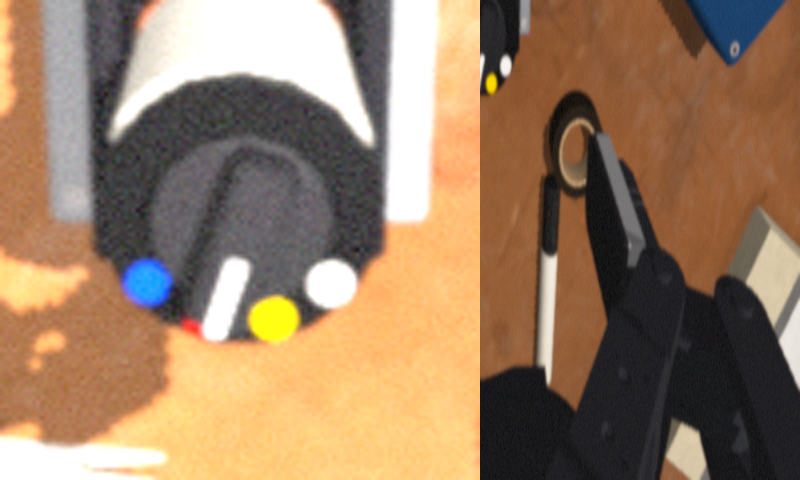

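>>> arm_command(series=[-1,0,0,0.2,0,0,0,-1,0,0,0.25,0,0,0,-1,0,0,0.25,0,0,0,-0.5,0,0,0.2,0,0,0,-0.3,0,0,0.1,0,0,0,-0.2,0,0,0.075,0,0,0,1,0,0,0,0,0,0,1,0,0,0,0,0,0,1,0,0,0,0,0,0,1,0,0,0,0,0,0,1,0,0,0,0,0,0,1,0,0,0,0,0,0], squeeze=70)

```text
time: 8.1
ee_pos: [0.4586, 0.1651, 0.2632]
tool_rot: [0.985, 0.172, 0.0, -0.0]
wrist_force: [1.0, 0.5, -2.3]
finger_gap: 0.0392
grasp_force: 71.1
```

```bash
python3 - <<'E'
from h import *
s=r.state();print(s['ee_pos'],s['finger_gap'],s['grasp_force'],s['wrist_force'])
t=cam('top')
f=lambda x,y,z:cast(t,(245+x/5-.4,170+y/5-.4),z)
B=f(440,77,.068),f(692,163,.068);F=f(368,290,.036),f(612,370,.036)
for a,b in(B,F):print(a,b,np.linalg.norm(a-b),np.arctan2(*(a-b)[[1,0]])-np.pi/2)
print(np.linalg.norm((B[0]+B[1]-F[0]-F[1])/2),'dir',np.arctan2(*((B[0]+B[1]-F[0]-F[1])[[1,0]])))
m=(B[0]+B[1])/2;n=(F[0]+F[1])/2;print('spot from edges',n+(m-n)*60/124)
# ring from top img: white-ish pixels in window
im=t[0];w=im[205:227,340:362].min(2)>130
y,x=np.nonzero(w);print(len(x),x.mean()+340,y.mean()+205,cast(t,(x.mean()+340,y.mean()+205),.052))
# ring in earlier wrist image w1/w3 (full)
E
```

```text
[0.45856516 0.16509328 0.26315397] 0.03920832790757695 71.14696383476257 [ 0.96758573  0.5228797  -2.29675245]
[0.64203326 0.03632883 0.068     ] [ 0.59565598 -0.10295019  0.068     ] 0.1467974746758567 -0.32143351344653204
[0.527537   0.07435378 0.036     ] [ 0.4843316  -0.06187956  0.036     ] 0.14292037030902818 -0.3071088518140421
0.12384170361355806 dir -0.3369050585019241
spot from edges [ 0.56056832 -0.01289892  0.05148387]
52 349.75 214.8653846153846 [ 0.56188033 -0.01247239  0.052     ]
```

```bash
cat > tgt.py <<'E'
from h import *
psi=-.32
n=np.array([-np.sin(np.radians(15))*np.cos(psi),-np.sin(np.radians(15))*np.sin(psi),np.cos(np.radians(15))])
L=.2412
def delta(spot,h):
    s=r.state();M=R.from_quat(s['tool_rot']).as_matrix();z=M[:,2]
    ax=np.cross(z,-n);ang=np.arcsin(np.linalg.norm(ax));ax=ax/np.linalg.norm(ax)*ang
    d=spot+n*(L+h)-s['ee_pos']
    print('pos',s['ee_pos'],'world d',d,'tool d/100mm',M.T@d*10,'turn units',M.T@ax/.08,'F',s['wrist_force'],'t',s['time'],s['joint_positions'])
E
python3 - <<'E'
from tgt import *
g=get_image('wrist')
M=np.array([[9.40155208e-01,3.40746352e-01,3.28e-04],[3.40745942e-01,-9.40154964e-01,9.2e-04],[6.2e-04,-7.5e-04,-1]])
T=np.eye(4);T[:3,:3]=M;T[:3,3]=[.45846405,.164853,.37053535];T=T@g['T_tool_cam']
im=cv2.imread('pics/w3.png');c=(im,g['intrinsics'],T[:3,:3],T[:3,3])
m=(im[140:215,545:620].min(2)>120).astype(np.uint8)
k,l,st,ce=cv2.connectedComponentsWithStats(m)
for i in range(1,k):
    if st[i,4]>8:
        p=(st[i,0]+st[i,2]/2-.5+545,st[i,1]+st[i,3]/2-.5+140);print(st[i],p,cast(c,p,.052))
delta(np.array([.561,-.0140,.052]),.1)
E
```

```text
[ 14  17  44  38 428] (np.float64(580.5), np.float64(175.5)) [ 0.56170609 -0.01419515  0.052     ]
[33 34  6  6 27] (np.float64(580.5), np.float64(176.5)) [ 0.5610246  -0.01463065  0.052     ]
pos [0.45853146 0.16504769 0.26296539] world d [ 0.01864246 -0.15126861  0.1186085 ] tool d/100mm [-0.33542132  1.48626462 -1.18671022] turn units [-2.02283499e+00  2.56952221e+00 -1.91638096e-20] F [-0.48821968  0.06404137 -3.47203232] t 8.2 [-0.99261641  0.44026097  0.64610485  2.15053856 -0.42340892  0.6753724
 -1.28177311]
```

>>> arm_command(series=[1,0,0,-0.1,0,0,0,1,0,0,-0.15,0,0,0,1,0,0,-0.2,0,0,0,1,0,0,-0.2,0,0,0,1,0,0,-0.2,0,0,0,1,0,0,-0.1,0,0,0,1,0,0,0,0,0,0,1,0,0,0,0,0,0])

```text
time: 8.87
ee_pos: [0.4583, 0.1651, 0.3579]
tool_rot: [0.985, 0.172, 0.0, -0.0]
wrist_force: [-0.6, 0.9, -2.4]
finger_gap: 0.0392
grasp_force: 71.3
```

```bash
python3 - <<'E'
from tgt import *
delta(np.array([.561,-.0140,.052]),.06)
E
```

```text
pos [0.4583488  0.165067   0.35785135] world d [ 0.02865232 -0.15454455 -0.01491449] tool d/100mm [-0.25355226  1.55133736  0.14766622] turn units [-2.03004232e+00  2.56494262e+00 -1.83060161e-19] F [-0.57507723  0.88909406 -2.3796568 ] t 8.8667 [-1.12127413  0.27713224  0.77286598  2.08102613 -0.25263582  0.87475958
 -1.42949459]
```

>>> arm_command(series=[1,-0.03,0.19,0,0,0,0,1,-0.03,0.19,0,0,0,0,1,-0.03,0.19,0,0,0,0,1,-0.03,0.19,0,0,0,0,1,-0.03,0.19,0,0,0,0,1,-0.03,0.19,0,0,0,0,1,-0.03,0.19,0,0,0,0,1,-0.04,0.19,0,0,0,0,1,0,0,0,-0.4,0.51,0,1,0,0,0,-0.4,0.51,0,1,0,0,0,-0.4,0.51,0,1,0,0,0,-0.4,0.51,0,1,0,0,0,-0.4,0.51,0,1,0,0,0,0,0,0,1,0,0,0,0,0,0])

```text
time: 10.12
ee_pos: [0.4855, 0.0137, 0.3567]
tool_rot: [0.977, 0.17, 0.112, 0.061]
wrist_force: [0.0, -0.4, -2.6]
finger_gap: 0.0395
grasp_force: 71.5
```

```bash
python3 - <<'E'
from tgt import *
delta(np.array([.5613,-.0144,.052]),.02)
c=cam('wrist');cv2.imwrite('pics/w4.png',c[0][:,:,::-1])
s=r.state();M=R.from_quat(s['tool_rot']).as_matrix()
print('foot',s['ee_pos']+M[:,2]*L,proj(c,s['ee_pos']+M[:,2]*L),'spot',proj(c,[.5613,-.0144,.052]))
E
```

```text
pos [0.48552313 0.01371434 0.35665557] world d [ 0.0116052  -0.00684853 -0.05235575] tool d/100mm [-0.02110789  0.01869624  0.53988484] turn units [-3.23856391e-02  6.98152254e-02  2.12353472e-17] F [ 0.01290957 -0.44593951 -2.62447591] t 10.1167 [-0.96709828  0.22885916  0.89410996  2.17021128 -0.12779771  0.59568049
 -1.23463592]
foot [ 0.5438151  -0.00586092  0.12363495] [323.57558058 251.32746432] spot [325.91675923 220.86221539]
```

View pics/w4.png

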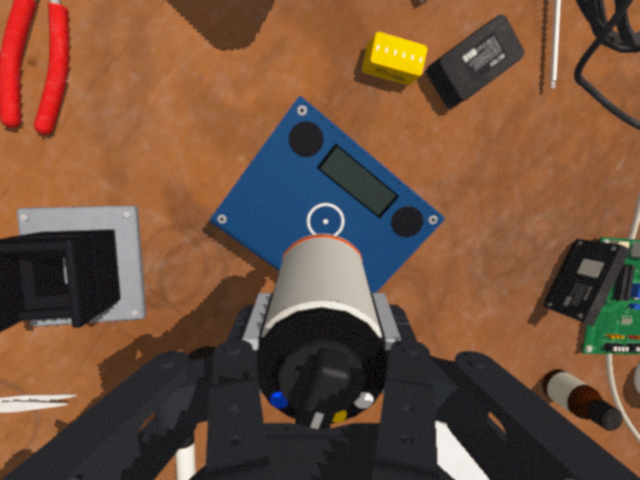

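>>> arm_command(series=[1,-0.01,0.01,0.1,-0.03,0.07,0,1,-0.01,0.01,0.15,0,0,0,1,0,0,0.15,0,0,0,1,0,0,0.1,0,0,0,1,0,0,0.04,0,0,0,1,0,0,0,0,0,0,1,0,0,0,0,0,0,1,0,0,0,0,0,0])

```text
time: 10.83
ee_pos: [0.4988, 0.0064, 0.3059]
tool_rot: [0.977, 0.17, 0.117, 0.062]
wrist_force: [-0.0, -0.9, -2.6]
finger_gap: 0.0393
grasp_force: 71.6
```

```bash
python3 - <<'E'
from tgt import *
delta(np.array([.5613,-.0144,.052]),.0)
print('Fn',np.dot(r.state()['wrist_force'],n))
c=cam('wrist');im=c[0]
print('spot',proj(c,[.5613,-.0144,.052]))
E
```

```text
pos [0.49875157 0.00643055 0.30593077] world d [ 0.00329037 -0.00119305 -0.02094946] tool d/100mm [-0.0175094  -0.01199582  0.21133504] turn units [ 9.82427915e-03 -4.89611852e-02 -1.17693673e-17] F [-0.01264198 -0.86195721 -2.56551105] t 10.8333 [-0.80745858  0.34113122  0.76222611  2.18728815 -0.28182439  0.47180442
 -1.09299806]
Fn -2.545164447853596
spot [320.98048276 244.73965011]
```

>>> arm_command(series=[1,-0.018,-0.012,0.04,0.01,-0.05,0,1,0,0,0.04,0,0,0,1,0,0,0.03,0,0,0,1,0,0,0.02,0,0,0,1,0,0,0,0,0,0,1,0,0,0,0,0,0])

```text
time: 11.38
ee_pos: [0.4997, 0.0059, 0.2922]
tool_rot: [0.977, 0.17, 0.115, 0.062]
wrist_force: [-0.7, -0.8, -2.6]
finger_gap: 0.0393
grasp_force: 71.6
```

>>> arm_command(series=[1,0,0,0.015,0,0,0,1,0,0,0.015,0,0,0,1,0,0,0,0,0,0,1,0,0,0,0,0,0])

```text
time: 11.72
ee_pos: [0.5005, 0.0057, 0.2894]
tool_rot: [0.977, 0.17, 0.115, 0.062]
wrist_force: [0.1, -0.3, -2.0]
finger_gap: 0.0396
grasp_force: 71.6
```

>>> arm_command(series=[1,0,0,0.01,0,0,0,1,0,0,0.01,0,0,0,1,0,0,0,0,0,0,1,0,0,0,0,0,0])

```text
time: 12.05
ee_pos: [0.501, 0.0055, 0.2876]
tool_rot: [0.977, 0.17, 0.115, 0.062]
wrist_force: [-1.3, 0.8, -0.6]
finger_gap: 0.0396
grasp_force: 71.6
```

```bash
python3 - <<'E'
from tgt import *
delta(np.array([.5613,-.0144,.052]),.0)
print('Fn',np.dot(r.state()['wrist_force'],n))
E
```

```text
pos [0.50104123 0.00554358 0.28760037] world d [ 0.0010007  -0.00030609 -0.00261906] tool d/100mm [0.00277489 0.00186004 0.02800529] turn units [5.78309030e-04 3.10049799e-03 9.65772778e-18] F [-1.25025565  0.77885921 -0.64361714] t 12.05 [-0.7596556   0.37597132  0.71411853  2.19265385 -0.32280449  0.43641932
 -1.05868564]
Fn -0.2511118995386304
```

>>> arm_command(series=[1,0,0,0.01,0,0,0,1,0,0,0.01,0,0,0,1,0,0,0.01,0,0,0,1,0,0,0,0,0,0,1,0,0,0,0,0,0])

```text
time: 12.47
ee_pos: [0.5018, 0.0053, 0.2847]
tool_rot: [0.977, 0.17, 0.115, 0.062]
wrist_force: [-1.9, 1.0, 2.3]
finger_gap: 0.0391
grasp_force: 71.8
```

```bash
python3 - <<'E'
from tgt import *
delta(np.array([.5613,-.0144,.052]),.0)
print('Fn',np.dot(r.state()['wrist_force'],n))
E
```

```text
pos [0.50180371 0.00528153 0.28467252] world d [ 2.38219907e-04 -4.40375492e-05  3.08793374e-04] tool d/100mm [ 0.00265733  0.00166229 -0.0023621 ] turn units [1.39874271e-03 3.23456818e-03 2.57902051e-17] F [-1.92493977  0.99905751  2.28114237] t 12.4667 [-0.75105468  0.38183417  0.7056455   2.19271246 -0.32951404  0.43030171
 -1.05285476]
Fn 2.7576730070332958
```

>>> arm_command(series=[1,0,0,0.005,0,0,0,1,0,0,0.005,0,0,0,1,0,0,0,0,0,0,1,0,0,0,0,0,0])

```text
time: 12.8
ee_pos: [0.502, 0.0052, 0.2837]
tool_rot: [0.977, 0.17, 0.115, 0.062]
wrist_force: [-1.2, 0.6, 1.8]
finger_gap: 0.039
grasp_force: 71.8
```

>>> arm_command(series=[1,0,0,0.003,0,0,0,1,0,0,0,0,0,0,1,0,0,0,0,0,0])

```text
time: 13.05
ee_pos: [0.5021, 0.0052, 0.2834]
tool_rot: [0.977, 0.17, 0.115, 0.062]
wrist_force: [-0.7, -0.6, 2.7]
finger_gap: 0.0391
grasp_force: 71.8
```

```bash
python3 - <<'E'
from tgt import *
delta(np.array([.5613,-.0144,.052]),.0)
print('Fn',np.dot(r.state()['wrist_force'],n))
E
```

```text
pos [0.50208575 0.00517753 0.28342416] world d [-4.38154652e-05  5.99690651e-05  1.55714803e-03] tool d/100mm [ 0.00297493  0.00178839 -0.01519783] turn units [ 1.73556931e-03  2.99906776e-03 -3.95823628e-17] F [-0.73305332 -0.63398578  2.73171678] t 13.05 [-0.74750323  0.38426492  0.70209749  2.19282673 -0.33234157  0.42763816
 -1.05037456]
Fn 2.7671160038274234
```

>>> arm_command(series=[1,0,0,0.005,0,0,0,1,0,0,0,0,0,0,1,0,0,0,0,0,0])

```text
time: 13.3
ee_pos: [0.5022, 0.0051, 0.2829]
tool_rot: [0.977, 0.17, 0.115, 0.062]
wrist_force: [-1.5, 1.1, 2.8]
finger_gap: 0.0395
grasp_force: 71.9
```

>>> arm_command(series=[1,0,0,0.004,0,0,0,1,0,0,0,0,0,0,1,0,0,0,0,0,0])

```text
time: 13.55
ee_pos: [0.5023, 0.0051, 0.2828]
tool_rot: [0.977, 0.17, 0.115, 0.062]
wrist_force: [-3.4, 1.1, 8.0]
finger_gap: 0.0393
grasp_force: 73.2
```

>>> arm_command(series=[1,0,0,-0.001,0,0,0,1,0,0,0,0,0,0,1,0,0,0,0,0,0,1,0,0,0,0,0,0,1,0,0,0,0,0,0,1,0,0,0,0,0,0])

```text
time: 14.05
ee_pos: [0.5023, 0.0051, 0.2828]
tool_rot: [0.977, 0.17, 0.115, 0.062]
wrist_force: [-2.8, 0.3, 6.7]
finger_gap: 0.0392
grasp_force: 72.7
```

```bash
python3 - <<'E'
from tgt import *
delta(np.array([.5613,-.0144,.052]),.0)
s=r.state();F=np.dot(s['wrist_force'],n)+2.55
print('Fn',F,abs(s['joint_velocities']).max())
from plant import workorder
if 5.5<F<14: print(workorder.hand_in())
E
```

```text
pos [0.50228063 0.00508665 0.28281851] world d [-0.0002387   0.00015084  0.0021628 ] tool d/100mm [ 0.00273863  0.00128174 -0.02160096] turn units [-1.23213359e-03  2.40074807e-03 -6.27813262e-18] F [-2.7540357   0.34887808  6.71712718] t 14.05 [-0.74530668  0.38544826  0.70003362  2.1927276  -0.33409566  0.42646931
 -1.04882251]
Fn 9.743262866755398 0.0012300414103592113
the job is handed in; nothing more can be done
None
```

The job is handed in: the selector was turned to red in the cradle, and the gauge is held square on the ring's centre with its foot resting at about 10 N; the hand-in returned no verdict.

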